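Turn the bar plate over onto the scale's pins

TASK

In the weighing room, take the aluminium plate with two holes by its upright swing grip, turn it over so that its two rails face up, and lay it on the blue pad of the scale with both tapered pins in its holes, lying flat on the pad, then let go. Leave the other plate (with a single hole) where it is.

Things in the scene. Friction and masses are not known exactly. Their poses are not given: they have to be found in the camera images.
- plate_mid (a point): Centre of the loose aluminium plate with TWO 34 mm holes at (x, y) = (20, 30) and (-20, -8) mm; x 90, y 120, thickness 12 mm, 0.35 kg. z leaves the plain face, up at the start; below are two 8 mm high rails along y at x = +-42, on which it stands (centre 14 mm up). Grip hinge, axis along x, at y = +71 mm, mid-thickness; free end at y = -60. Lifted by the grip, it swings to hang below the hinge.
- plate_grip_mid (a point): Grasp point of its grip, a black upright tab 40 mm wide (x), 12 thick (y), top 22 mm above this point, hinge axis 40 mm below it (z runs up the tab); within 6 degrees of upright at the start. The plate swings freely by 180 degrees about the hinge: set the hanging plate's free end down, move the grip on and down, and it lies down trailing, other face up. Slight friction keeps the tab standing.
- seat (a point): Top of the fixed scale's blue pad, 62 mm over the bench, below the seated plate's centre (6 mm above it). Pad x +-60, y -51 to 76 mm, on a 240 mm square platform 12 mm lower. Steel pins 11 mm high, 22 tapering to 12 mm, at (x, y) = (20, -30), (-20, 8). Seated rails up, the plate's hinge is at y = -71 (overhanging), free end at y = +60. Display 130 mm high at x 140 to 215 mm; z up.
- spare_mid (a point): Centre of the other loose plate: same size, axes and kind of grip, but with ONE hole, in its middle. It stays where it is.
There are look-alikes about, which are no part of the job. Leave any brown, green or pink look-alike of the part that bears plate_mid alone.

How it is judged:
At the end, for the whole second after the job is handed in: The two-hole plate lies still, rails up, flat on the scale's blue pad (within 5 degrees of level and 4 mm of height), with both pins in its holes: centre within 15 mm of the seat point, turned within 14 degrees, grip at the seat's -y end (angle between plate_mid's own z axis and vertical above 3.05 rad and horizontal distance between plate_mid and seat below 0.015 m and z of plate_mid in the frame of seat between 0.002 and 0.01 m and angle between the x axis of plate_mid and the x axis of seat, either way round below 0.25 rad and y of plate_grip_mid in the frame of seat below -0.02 m and linear speed of plate below 0.02 m/s); the robot touches nothing.
It fails at once if the other plate is moved more than 30 mm (distance of spare_mid from where it was at the start of the episode above 0.03 m).
It also fails if it takes over 43 s, if anything falls off the work surface, if the arm or the gripper's body presses on something with over 40 N, if the wrist force passes 120 N, or if a joint passes its speed limit or range.

ROBOT

A 6-joint arm with a two-finger parallel gripper is mounted at the origin on the work surface. World frame = base frame: x ahead of the robot, y to its left, z up, the work surface at z = 0. Lengths are in m, angles in rad, forces in N, time in s.
With the tool pointing down it reaches from about 0.2 to 0.875 m from the base axis. Payload 3.4 kg.
Tool frame: the origin (TCP) lies midway between the tips of the shut fingers; the grasp point (between the pads) lies 19 mm behind it; z points along the fingers, y is the line along which they close (so a half turn about z gives the same grasp; the last joint's range is limited). The gripper opens to 94 mm and grips with 3 to 60 N. Pads are 16 mm wide; open, the fingers measure 119 mm over their backs; the gripper's body (75 mm by 177 mm) begins 78 mm behind the grasp point.
Start: joints at [1.139, 0.276, 1.505, -0, 1.361, -0.121], TCP at [0.176, 0.547, 0.205] pointing down, gripper open.
Joint ranges: [-2.89, 2.89], [-0.75, 2.08], [0.22, 2.7], [-1.18, 4.32], [0.11, 2.71], [-2.7, 2.7]. Speed limits (rad/s): [2.57, 2.57, 3.14, 3.14, 3.14, 3.14].

INTERFACE

Orientations are given as [roll, pitch, yaw] about the fixed x, y, z axes, in that order (R = Rz(yaw) Ry(pitch) Rx(roll)).
In Python, from cell import sensors, imaging, finish_job gives the robot as it stands. The module is installed in compiled form; this text tells all that it offers.
- The arm moves only by the tool step_arm, never from a script. Its argument "motion" is a list of rows, each a list of 7 numbers: the shift along the tool's x, y, z as a fraction of full scale, then the turn, a rotation vector about the tool's x, y, z as a fraction of full scale, then the opening, from 0 (shut) to 1 (fully open). A call has exactly 5 rows; each row is the pose to reach, as a shift and turn from the pose commanded when the call began, along the tool's axes at that moment, turning the shorter way round; what a row does not reach only later rows make up. Full scale, the value 1, is 15 cm for a shift and 180 degrees for a turn. A row lasts 1/10 s, in which the tool goes at most 50 mm and 8.59 degrees, less where a joint would pass 70% of its speed; a pose out of reach is approached as far as the arm can. A call with a number of a shift or a turn outside -1 to 1 is refused whole. A call with a gripper value outside its range is refused whole. The fingers move at their own pace and stop on an object; "grip_force" is the grip in N (left out, the last holds). Time passes only in rows, so rows that repeat a pose let the fingers close, or fill a call up. It gives the time, the measured TCP pose, the force, the opening and the grip force at its end, in the units of the state.
- sensors.observe(): the state, without advancing time (a new reading comes with each control period).
- imaging.capture(name): name is "side" or "top"; returns (picture, depth): 480x640x3 uint8, red, green, blue; 480x640 float32, m along the optical axis (not along the pixel's ray), 0 where there is no reading.
- imaging.camera_info(name): a dict with "intrinsics" (3x3 intrinsics, pixels), "R" (3x3) and "t" (3): a world point X has camera coordinates R X + t. Camera axes: x right, y down, z forward; pixel columns grow to the right and rows downward; lengths in m; the calibration is good to about 2 mm. A picture is of the moment at which its call begins. camera_info takes no time and is no camera call.
- finish_job(): hands the job in; it is judged then, once.
Trained networks look in the newest picture that a camera, given by its name, has taken for a name from the list of things; names that differ only in an ending like _2 or _b are one class to them, and where a whole thing is asked for, a point or a joint stands for the part that bears it (a point fixed in the world has none). Each returns a list of dicts, best first, with "conf" (0 to 1); they miss things now and then, are a little off and sometimes report something else, mostly with a low value. They report only what shows in the picture. A call takes as long as a camera call. They do not tell look-alikes from the thing itself.
- imaging.cut_out(camera, thing): "mask" (480x640 bool, what is visible of it).
- imaging.pinpoint(camera, thing): "location" ([x, y, z] in m, in the coordinates of the camera as it stood for that picture, good to about 4 mm: a listed point, or the origin of a listed thing).
The state is a dict: "t": time; "qpos": joint angles; "qd": joint speeds; "joint_efforts": joint torques, N m; "tcp_pos": TCP position; "tcp_rot": TCP orientation; "wrist_force": force on the tool from outside, world axes, zero at the start; "torque": the same for the moment, N m; "gripper_width": finger opening in m; "gripper_force": force on a finger pad.
Only numpy, scipy, OpenCV 4.12 (cv2) and the standard library are available. Lean on these libraries where they do the work, as an engineer would, in place of code of your own. Each camera call takes 0.05 s, during which the arm holds its last target. There are 200 camera calls.

## Working session

There is one attempt and no reset: what is moved stays moved. The work goes in short steps, Python scripts to look and compute and a tool call to move; the robot and the scene stay as the last step left them, time stands still between calls to the robot, and variables do not carry over. Pictures are saved under pics/ and viewed, at most 10 in all, crops included, and the job is handed in when it is done.

Besides the shell and the picture viewer there is one more tool, called after ">>>" by a JSON object that holds its "method" and its "body". step_arm: Moves the arm, as the interface text tells. Shift numbers are shares of 15 cm and turn numbers shares of 180 degrees, none past 1 either way. Its arguments: {"type":"object","properties":{"motion":{"type":"array","items":{"type":"array","items":{"type":"number","minimum":-1,"maximum":1}}},"grip_force":{"type":"number"}},"required":["motion"]}

```bash
mkdir -p pics; cat > h.py <<'E'
import numpy as np, cv2
from cell import sensors, imaging, finish_job
from scipy.spatial.transform import Rotation as Rn
def cam(n):
    c=imaging.camera_info(n); return np.array(c["intrinsics"]),np.array(c["R"]),np.array(c["t"])
def c2w(n,p):
    K,R,t=cam(n); return R.T@(np.array(p)-t)
def w2p(n,X):
    K,R,t=cam(n); p=K@(R@np.array(X)+t); return p[:2]/p[2]
def cloud(n,d,m=None):
    K,R,t=cam(n); v,u=np.nonzero((d>0) if m is None else (m&(d>0))); z=d[v,u]
    P=np.stack([(u-K[0,2])/K[0,0]*z,(v-K[1,2])/K[1,1]*z,z],1)
    return (P-t)@R,u,v
def rel(target_pos,R_target=None):
    "fractional shift, turn from current pose (measured)"
    s=sensors.observe(); R=Rn.from_euler('xyz',s['tcp_rot'])
    d=R.inv().apply(np.array(target_pos)-s['tcp_pos'])/0.15
    r=np.zeros(3) if R_target is None else (R.inv()*R_target).as_rotvec()/np.pi
    return np.round(d,3),np.round(r,3)
E
python3 - <<'E'
from h import *
np.set_printoptions(precision=3,suppress=True)
print(sensors.observe())
for n in ["top","side"]:
    p,d=imaging.capture(n); cv2.imwrite(f"pics/{n}0.png",p[:,:,::-1])
    K,R,t=cam(n); print(n,K[0,0],-R.T@t,R[2])
    for th in ["plate_mid","plate_grip_mid","seat","spare_mid"]:
        for r in imaging.pinpoint(n,th):
            w=c2w(n,r["location"]); print(th,round(r["conf"],2),w,w2p(n,w).round())
E
```

```text
{'t': 0.0, 'qpos': array([ 1.139,  0.277,  1.506, -0.   ,  1.361, -0.121]), 'qd': array([-0.003,  0.   , -0.001,  0.   ,  0.001,  0.   ]), 'joint_efforts': array([ -0.   , -40.458, -23.723,   0.07 ,   0.034,  -0.   ]), 'tcp_pos': array([0.176, 0.547, 0.205]), 'tcp_rot': array([-3.14 , -0.   ,  2.831]), 'wrist_force': array([ 0.156,  0.091, -0.407]), 'torque': array([ 0.056,  0.021, -0.01 ]), 'gripper_force': 0.0, 'gripper_width': 0.09411076831255424}
top 514.3588142754583 [0.245 0.247 1.153] [ 0.203 -0.02  -0.979]
plate_mid 0.86 [0.25  0.249 0.01 ] [320. 352.]
plate_mid 0.77 [0.389 0.691 0.014] [114. 311.]
plate_mid 0.7 [0.662 0.39  0.017] [240. 179.]
plate_mid 0.63 [0.474 0.436 0.014] [226. 261.]
plate_mid 0.59 [0.441 0.194 0.014] [335. 264.]
plate_grip_mid 0.79 [0.436 0.635 0.055] [132. 285.]
plate_grip_mid 0.73 [0.688 0.454 0.051] [209. 166.]
plate_grip_mid 0.58 [0.302 0.196 0.051] [342. 325.]
plate_grip_mid 0.46 [0.446 0.266 0.051] [302. 262.]
seat 0.56 [ 0.483 -0.172  0.061] [500. 223.]
spare_mid 0.86 [0.625 0.192 0.017] [327. 186.]
side 514.8542100373294 [0.169 1.335 0.837] [ 0.201 -0.802 -0.562]
plate_mid 0.86 [0.661 0.389 0.016] [226. 269.]
plate_mid 0.83 [0.394 0.697 0.015] [290. 384.]
plate_mid 0.78 [0.253 0.248 0.014] [393. 262.]
plate_mid 0.63 [0.449 0.197 0.016] [325. 240.]
plate_grip_mid 0.85 [0.441 0.635 0.055] [276. 343.]
plate_grip_mid 0.73 [0.449 0.197 0.015] [325. 240.]
plate_grip_mid 0.71 [0.443 0.494 0.056] [295. 298.]
plate_grip_mid 0.69 [0.687 0.45  0.058] [205. 268.]
plate_grip_mid 0.67 [0.296 0.198 0.057] [381. 236.]
plate_grip_mid 0.65 [0.447 0.268 0.053] [319. 243.]
seat 0.79 [ 0.483 -0.167  0.063] [342. 166.]
spare_mid 0.94 [0.632 0.195 0.015] [263. 230.]
```

View pics/top0.png

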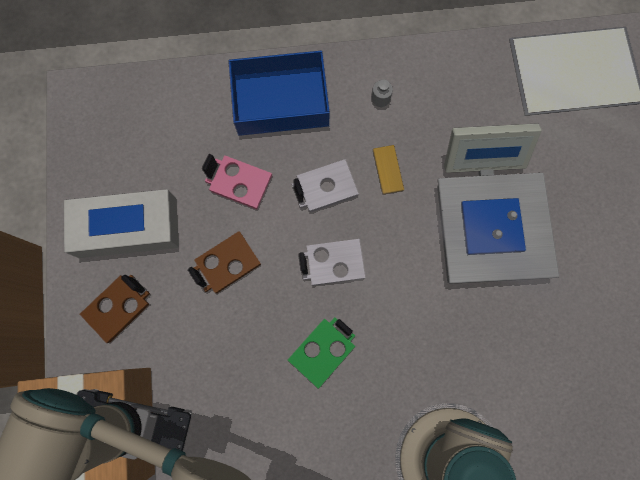

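View pics/side0.png

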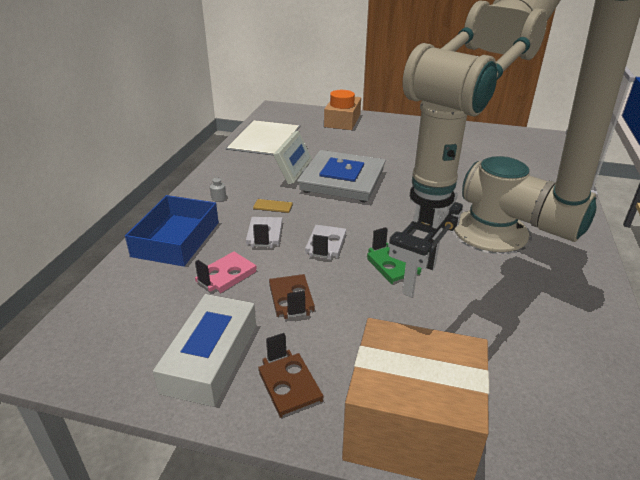

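The top view shows these two-hole plates:
- pink at (237,180)
- brown at (225,262) and (115,308)
- green at (322,352)
- aluminium at (335,262), with its tab at (304,263)

The aluminium plate at (327,186) has a single hole, so it is the spare. I choose the one at (335,262). The scale pad is at (493,226) with pins at (513,215) and (497,234), and its display is on the +x side.

```bash
python3 - <<'E'
from h import *
np.set_printoptions(precision=4,suppress=True)
p,d=imaging.capture("top"); P,u,v=cloud("top",d)
cv2.imwrite("pics/crop.png",cv2.resize(p[130:300,270:550,::-1],None,fx=2.8,fy=2.8,interpolation=2))
def sel(x0,x1,y0,y1,z0,z1): 
    X,Y,Z=P.T; return (X>x0)&(X<x1)&(Y>y0)&(Y<y1)&(Z>z0)&(Z<z1)
def rect(m,l):
    q=P[m]; r=cv2.minAreaRect(q[:,:2].astype(np.float32)); print(l,len(q),r,q.mean(0),np.percentile(q[:,2],[5,50,95]))
rect(sel(.37,.52,.11,.262,.014,.028),"plate")
t=sel(.37,.52,.23,.31,.035,.09); rect(t,"tab")
q=P[t]
for a,b in [(.035,.05),(.05,.065),(.065,.072),(.072,.09)]:
    k=q[(q[:,2]>a)&(q[:,2]<b)]; print(a,len(k),k.mean(0) if len(k) else 0)
k=q[q[:,2]>.070]; print("top fit",np.polyfit(k[:,0],k[:,1],1),k.min(0),k.max(0))
rgb=p[v,u].astype(int); blue=(rgb[:,2]>rgb[:,0]+60)
rect(sel(.35,.6,-.3,-.05,.055,.068)&blue,"pad")
rect(sel(.3,.66,-.35,.0,.044,.056)&~blue,"platform")
m=sel(.4,.57,-.26,-.08,.057,.09)&~blue; 
from scipy.cluster.vq import kmeans2
c,l=kmeans2(P[m][:,:2],2,seed=1,minit='++'); print(c,np.bincount(l))
# pixel based pin centres at mid height
K,R,t0=cam("top")
for i in (0,1):
    uu=np.c_[u[m],v[m]][l==i]; print(uu.min(0),uu.max(0),P[m][l==i].max(0))
E
```

```text
plate 1824 ((0.44541865587234497, 0.19787375628948212), (0.09125296771526337, 0.12896175682544708), 1.324955940246582) [0.4449 0.1928 0.0197] [0.0162 0.0197 0.0232]
tab 130 ((0.44369351863861084, 0.26635560393333435), (0.04028613865375519, 0.013523196801543236), 1.241904854774475) [0.4411 0.2661 0.0707] [0.0468 0.0747 0.0785]
0.035 8 [0.4337 0.2619 0.0421]
0.05 16 [0.4336 0.2631 0.0574]
0.065 12 [0.4443 0.2653 0.0688]
0.072 94 [0.4426 0.2671 0.0756]
top fit [0.0215 0.2575] [0.4241 0.261  0.0714] [0.4639 0.2734 0.0809]
pad 2728 ((0.48082607984542847, -0.15739235281944275), (0.12663307785987854, 0.11805354058742523), 86.35015106201172) [ 0.4803 -0.1563  0.0621] [0.0588 0.0621 0.0654]
platform 8635 ((0.5068530440330505, -0.17067211866378784), (0.24162016808986664, 0.29522067308425903), 86.85347747802734) [ 0.4809 -0.1711  0.05  ] [0.0464 0.05   0.0537]
[[ 0.4969 -0.1979]
 [ 0.4541 -0.1333]] [106 244]
[473 198] [525 251] [ 0.5419 -0.1234  0.0769]
[461 201] [518 253] [ 0.5417 -0.0901  0.0769]
```

View pics/crop.png

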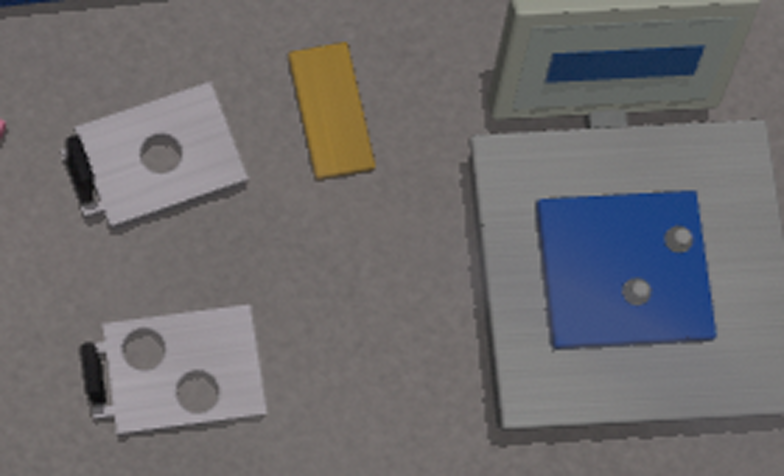

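The crop confirms it: the lower-left aluminium plate has two holes at crop (144,349) and (197,392), and a tab at (93,374). The upper plate has one hole and stays put. The pins are at crop (680,238) and (637,291).

>>> {"method": "step_arm", "body": {"motion": [[-0.25,-0.14,0,0,0,-0.03,1],[-0.5,-0.28,0,0,0,-0.06,1],[-0.75,-0.42,0,0,0,-0.09,1],[-1,-0.55,0,0,0,-0.106,1],[-1,-0.55,0,0,0,-0.106,1]], "grip_force": 40}}

```text
t: 1.05
tcp_pos: [0.2965, 0.4199, 0.2057]
tcp_rot: [-3.14, 0.002, -3.124]
wrist_force: [0.4, 0.2, -0.0]
gripper_width: 0.0939
gripper_force: 0.0
```

```bash
python3 - <<'E'
from h import *
s=sensors.observe(); print(s['tcp_pos'],s['tcp_rot'],s['t'],s['wrist_force'])
T=lambda deg: Rn.from_euler('xyz',[np.pi,0,np.radians(deg)])
print(rel([.444,.2665,.12],T(-178.7)),rel([.444,.2665,.035],T(-178.7)))
for X in ([.498,-.201,.073],[.460,-.161,.073]): print(w2p("top",X))
E
```

```text
[0.29652307 0.41989535 0.20570447] [-3.13998543e+00  2.00752611e-03 -3.12393454e+00] 1.05 [ 0.41298281  0.23903693 -0.00868346]
(array([-0.964, -1.039,  0.575]), array([-0.001,  0.001, -0.002])) (array([-0.963, -1.038,  1.142]), array([-0.001,  0.001, -0.002]))
[513.4712248  213.77783358]
[498.41826944 232.6450723 ]
```

>>> {"method": "step_arm", "body": {"motion": [[-0.24,-0.25,0,0,0,0,1],[-0.48,-0.5,0.1,0,0,0,1],[-0.72,-0.75,0.3,0,0,0,1],[-0.96,-1,0.5,0,0,0,1],[-0.96,-1,0.5,0,0,0,1]]}}

```text
t: 1.55
tcp_pos: [0.4417, 0.2744, 0.1288]
tcp_rot: [-3.141, -0.001, -3.122]
wrist_force: [0.2, 0.2, 0.5]
gripper_width: 0.0939
gripper_force: 0.0
```

```bash
python3 - <<'E'
from h import *
s=sensors.observe(); print(s['tcp_pos'],s['tcp_rot'],s['t'],s['qd'])
T=lambda deg: Rn.from_euler('xyz',[np.pi,0,np.radians(deg)])
print(rel([.444,.2665,.035],T(-178.7)))
E
```

```text
[0.44174035 0.27441819 0.1287619 ] [-3.14059341e+00 -1.27845602e-03 -3.12173591e+00] 1.55 [-0.38420408  0.16534851  0.08482105  0.03136347 -0.25669042 -0.38627955]
(array([-0.015, -0.052,  0.625]), array([-0.   , -0.   , -0.001]))
```

>>> {"method": "step_arm", "body": {"motion": [[-0.01,-0.025,0,0,0,0,1],[-0.01,-0.025,0.2,0,0,0,1],[-0.01,-0.025,0.4,0,0,0,1],[-0.01,-0.025,0.63,0,0,0,1],[-0.01,-0.025,0.63,0,0,0,1]]}}

```text
t: 2.05
tcp_pos: [0.4385, 0.2726, 0.0333]
tcp_rot: [-3.139, -0.007, -3.119]
wrist_force: [-0.5, -1.3, -0.0]
gripper_width: 0.0938
gripper_force: 0.0
```

>>> {"method": "step_arm", "body": {"motion": [[0,0,0,0,0,0,0.5],[0,0,0,0,0,0,0.1],[0,0,0,0,0,0,0],[0,0,0,0,0,0,0],[0,0,0,0,0,0,0]]}}

```text
t: 2.55
tcp_pos: [0.4428, 0.2729, 0.0368]
tcp_rot: [3.141, 0.002, -3.119]
wrist_force: [0.2, -0.6, -0.5]
gripper_width: 0.0575
gripper_force: 0.0
```

>>> {"method": "step_arm", "body": {"motion": [[0.0,-0.04,0,0,0,0,0],[0.0,-0.04,0,0,0,0,0],[0.0,-0.04,0,0,0,0,0],[0.0,-0.04,0,0,0,0,0],[0.0,-0.04,0,0,0,0,0]]}}

```text
t: 3.05
tcp_pos: [0.4425, 0.2666, 0.0359]
tcp_rot: [3.142, -0.0, -3.119]
wrist_force: [1.0, -0.2, 0.8]
gripper_width: 0.0169
gripper_force: 0.0
```

>>> {"method": "step_arm", "body": {"motion": [[0,0,0,0,0,0,0],[0,0,0,0,0,0,0],[0,0,0,0,0,0,0],[0,0,0,0,0,0,0],[0,0,0,0,0,0,0]]}}

```text
t: 3.55
tcp_pos: [0.4424, 0.2664, 0.0359]
tcp_rot: [-3.141, -0.0, -3.119]
wrist_force: [0.7, -2.0, -0.5]
gripper_width: 0.0119
gripper_force: 40.0
```

```bash
python3 - <<'E'
from h import *
s=sensors.observe(); print(s)
E
```

```text
{'t': 3.55, 'qpos': array([ 4.07394650e-01,  3.45562920e-01,  1.87568572e+00, -4.11455886e-04,
        9.20643949e-01, -1.18559204e+00]), 'qd': array([ 0.0008677 ,  0.00137472, -0.00139377,  0.00250513,  0.00021502,
        0.00056916]), 'joint_efforts': array([ 8.37917235e-01, -3.88746893e+01, -1.81581438e+01,  5.79713937e-01,
       -5.74055943e-02,  3.64716619e-02]), 'tcp_pos': array([0.44239155, 0.26635543, 0.03587775]), 'tcp_rot': array([-3.14117649e+00, -1.54958162e-04, -3.11915322e+00]), 'wrist_force': array([ 0.66719816, -2.01012326, -0.54937406]), 'torque': array([-0.30812456, -0.02138666,  0.0416293 ]), 'gripper_force': 39.99839544296265, 'gripper_width': 0.011922409323070217}
```

>>> {"method": "step_arm", "body": {"motion": [[0,-0.02,-0.18,0,0,0,0],[0,-0.06,-0.38,0,0,0,0],[0,-0.12,-0.58,0,0,0,0],[0,-0.25,-0.78,0,0,0,0],[0,-0.4,-0.98,0,0,0,0]]}}

```text
t: 4.05
tcp_pos: [0.4429, 0.207, 0.1834]
tcp_rot: [3.14, -0.002, -3.119]
wrist_force: [0.3, 1.8, -4.0]
gripper_width: 0.0116
gripper_force: 40.0
```

>>> {"method": "step_arm", "body": {"motion": [[0,-0.1,-0.2,0,0,0,0],[0,-0.2,-0.4,0,0,0,0],[0,-0.3,-0.6,0,0,0,0],[0,-0.4,-0.8,0,0,0,0],[0,-0.5,-0.9,0,0,0,0]]}}

```text
t: 4.55
tcp_pos: [0.4459, 0.1316, 0.32]
tcp_rot: [3.14, 0.003, -3.119]
wrist_force: [0.9, 0.4, -3.0]
gripper_width: 0.012
gripper_force: 40.0
```

```bash
python3 - <<'E'
from h import *
s=sensors.observe(); print(s['tcp_pos'],s['tcp_rot'],s['t'],s['wrist_force'])
T=lambda deg: Rn.from_euler('xyz',[np.pi,0,np.radians(deg)])
a=np.radians(-3.4); seat=np.array([.479,-.170])
f=lambda y: seat+np.array([-np.sin(a)*y,np.cos(a)*y])
print(f(.06),f(-.071))
print(rel([*f(.06),.31],T(180-3.4)))
p,d=imaging.capture("side"); cv2.imwrite("pics/s1.png",p[:,:,::-1])
E
```

```text
[0.44594947 0.13158651 0.32003008] [ 3.14013793e+00  3.00890242e-03 -3.11921601e+00] 4.55 [ 0.88074581  0.42350829 -3.00040009]
[ 0.48255838 -0.11010561] [ 0.47478925 -0.24087503]
(array([-0.208, -1.616,  0.065]), array([0.001, 0.001, 0.026]))
```

View pics/s1.png

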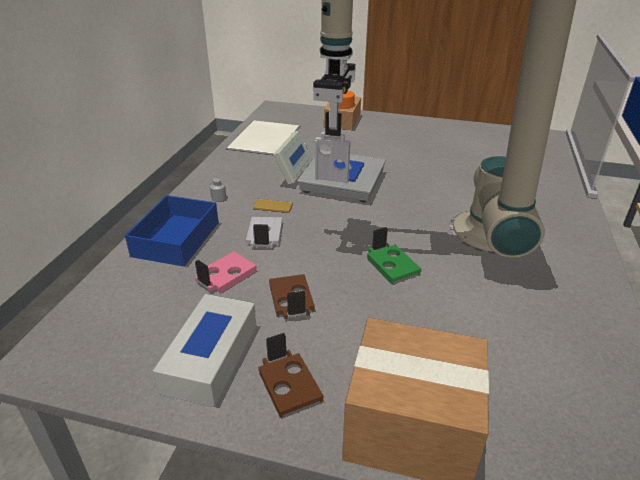

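The plate hangs cleanly, with both holes showing near (330,160). Next I carry it over to the scale.

>>> {"method": "step_arm", "body": {"motion": [[-0.02,-0.15,0,0,0,0.005,0],[-0.05,-0.33,0,0,0,0.01,0],[-0.08,-0.52,0,0,0,0.016,0],[-0.11,-0.7,0,0,0,0.02,0],[-0.14,-0.85,0,0,0,0.026,0]]}}

```text
t: 5.1
tcp_pos: [0.4688, 0.0041, 0.3164]
tcp_rot: [3.141, -0.002, 3.081]
wrist_force: [0.4, -0.6, -4.0]
gripper_width: 0.0118
gripper_force: 40.0
```

>>> {"method": "step_arm", "body": {"motion": [[-0.02,-0.15,0.05,0,0,0,0],[-0.04,-0.3,0.1,0,0,0,0],[-0.06,-0.45,0.15,0,0,0,0],[-0.08,-0.6,0.2,0,0,0,0],[-0.1,-0.7,0.25,0,0,0,0]]}}

```text
t: 5.6
tcp_pos: [0.4776, -0.1016, 0.2786]
tcp_rot: [3.14, -0.002, 3.081]
wrist_force: [0.2, -0.6, -3.0]
gripper_width: 0.0118
gripper_force: 40.0
```

>>> {"method": "step_arm", "body": {"motion": [[0,0,0,0,0,0,0],[0,0,0,0,0,0,0],[0,0,0,0,0,0,0],[0,0,0,0,0,0,0],[0,0,0,0,0,0,0]]}}

```text
t: 6.1
tcp_pos: [0.4781, -0.1004, 0.2809]
tcp_rot: [3.141, 0.001, 3.083]
wrist_force: [-0.7, 0.4, -4.8]
gripper_width: 0.0112
gripper_force: 40.0
```

```bash
cat > t.py <<'E'
from h import *
np.set_printoptions(precision=4,suppress=True)
s=sensors.observe(); print(s['tcp_pos'],s['tcp_rot'],s['t'],s['wrist_force'])
T=Rn.from_euler('xyz',[np.pi,0,np.radians(180-3.4)])
a=np.radians(-3.4); seat=np.array([.479,-.170])
f=lambda y: seat+np.array([-np.sin(a)*y,np.cos(a)*y])+[-.0013,0]
L=.131
for th in (90,75,60,45,30,15,5,0):
    t=np.radians(th)   # corner pivot at y=.06,z=.062 ; hinge offset 6mm normal
    y=.060-L*np.cos(t)+.006*np.sin(t); z=.062+L*np.sin(t)+.006*np.cos(t)
    print(th,round(y,4),round(z-.022+.019-.019,4),*rel([*f(y),z-.022],T))
E
python3 t.py
```

```text
[ 0.4781 -0.1004  0.2809] [3.1415 0.0009 3.0832] 6.1 [-0.6609  0.4437 -4.8293]
90 0.066 0.171 [-0.024 -0.024  0.733] [0. 0. 0.]
75 0.0319 0.1681 [-0.024 -0.251  0.752] [0. 0. 0.]
60 -0.0003 0.1564 [-0.023 -0.466  0.829] [0. 0. 0.]
45 -0.0284 0.1369 [-0.023 -0.653  0.96 ] [0. 0. 0.]
30 -0.0504 0.1107 [-0.023 -0.8    1.134] [0. 0. 0.]
15 -0.065 0.0797 [-0.023 -0.897  1.341] [0. 0. 0.]
5 -0.07 0.0574 [-0.022 -0.93   1.49 ] [0. 0. 0.]
0 -0.071 0.046 [-0.022 -0.937  1.566] [0. 0. 0.]
```

>>> {"method": "step_arm", "body": {"motion": [[-0.024,0,0.12,0,0,0,0],[-0.024,0,0.24,0,0,0,0],[-0.024,0,0.34,0,0,0,0],[-0.024,0,0.4,0,0,0,0],[-0.024,0,0.4,0,0,0,0]]}}

```text
t: 6.6
tcp_pos: [0.4808, -0.1008, 0.2195]
tcp_rot: [3.141, -0.002, 3.082]
wrist_force: [-0.4, 0.1, -3.9]
gripper_width: 0.0116
gripper_force: 40.0
```

>>> {"method": "step_arm", "body": {"motion": [[0,0.0,0.02,0,0,0,0],[0,-0.03,0.04,0,0,0,0],[0,-0.09,0.05,0,0,0,0],[0,-0.16,0.06,0,0,0,0],[0,-0.25,0.07,0,0,0,0]]}}

```text
t: 7.1
tcp_pos: [0.48, -0.14, 0.2114]
tcp_rot: [-3.14, 0.003, 3.083]
wrist_force: [0.2, 0.1, -2.9]
gripper_width: 0.0115
gripper_force: 40.0
```

```bash
sed -i 's/z-.022+.019-.019/z+.022/; s/z-.022\]/z+.022]/' t.py; cat >> t.py <<'E'
p,d=imaging.capture("side"); cv2.imwrite("pics/s2.png",cv2.resize(p[60:220,240:440,::-1],None,fx=3.5,fy=3.5))
E
python3 t.py
```

```text
[ 0.48   -0.14    0.2114] [-3.1403  0.0026  3.0825] 7.1 [ 0.1501  0.0521 -2.9374]
90 0.066 0.215 [ 0.003  0.24  -0.025] [-0.     0.001  0.   ]
75 0.0319 0.2121 [ 0.003  0.012 -0.005] [-0.     0.001  0.   ]
60 -0.0003 0.2004 [ 0.004 -0.202  0.073] [-0.     0.001  0.   ]
45 -0.0284 0.1809 [ 0.004 -0.389  0.204] [-0.     0.001  0.   ]
30 -0.0504 0.1547 [ 0.004 -0.536  0.378] [-0.     0.001  0.   ]
15 -0.065 0.1237 [ 0.005 -0.633  0.585] [-0.     0.001  0.   ]
5 -0.07 0.1014 [ 0.005 -0.666  0.734] [-0.     0.001  0.   ]
0 -0.071 0.09 [ 0.006 -0.673  0.81 ] [-0.     0.001  0.   ]
```

View pics/s2.png

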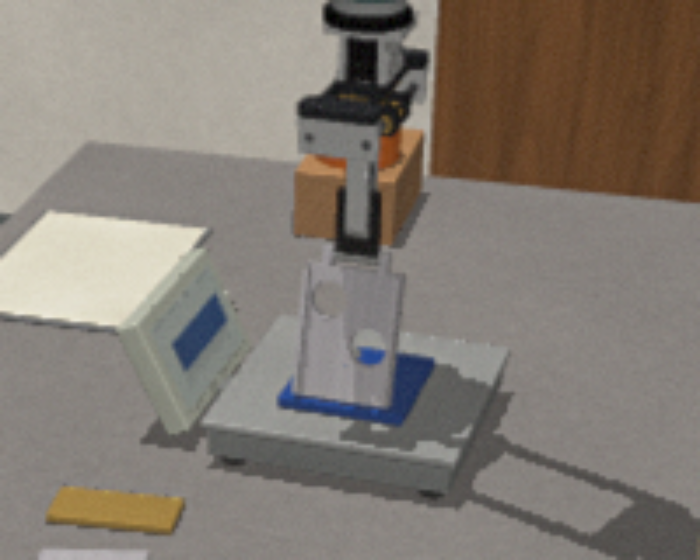

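The free end is on the pad near its +y edge (crop 350,400), with the plate leaning the right way and its rails toward the camera. I continue the arc.

>>> {"method": "step_arm", "body": {"motion": [[0,-0.1,0.035,0,0,0,0],[0,-0.2,0.075,0,0,0,0],[0,-0.3,0.14,0,0,0,0],[0,-0.39,0.21,0,0,0,0],[0,-0.46,0.29,0,0,0,0]]}}

```text
t: 7.65
tcp_pos: [0.4755, -0.2091, 0.1653]
tcp_rot: [3.141, 0.001, 3.081]
wrist_force: [-0.1, -2.1, 0.2]
gripper_width: 0.0115
gripper_force: 40.0
```

>>> {"method": "step_arm", "body": {"motion": [[0,-0.08,0.09,0,0,0,0],[0,-0.13,0.19,0,0,0,0],[0,-0.17,0.3,0,0,0,0],[0,-0.18,0.36,0,0,0,0],[0,-0.18,0.36,0,0,0,0]]}}

```text
t: 8.15
tcp_pos: [0.4723, -0.2334, 0.11]
tcp_rot: [3.138, -0.004, 3.081]
wrist_force: [-0.0, 0.4, -1.2]
gripper_width: 0.0118
gripper_force: 40.0
```

```bash
sed -i 's/s2.png/s3.png/' t.py; python3 t.py
```

```text
[ 0.4723 -0.2334  0.11  ] [ 3.1379 -0.004   3.0813] 8.15 [-0.0118  0.3649 -1.1998]
90 0.066 0.215 [-0.007  0.867 -0.697] [ 0.001 -0.001 -0.   ]
75 0.0319 0.2121 [-0.007  0.639 -0.678] [ 0.001 -0.001 -0.   ]
60 -0.0003 0.2004 [-0.008  0.424 -0.602] [ 0.001 -0.001 -0.   ]
45 -0.0284 0.1809 [-0.009  0.236 -0.472] [ 0.001 -0.001 -0.   ]
30 -0.0504 0.1547 [-0.01   0.089 -0.298] [ 0.001 -0.001 -0.   ]
15 -0.065 0.1237 [-0.01  -0.009 -0.092] [ 0.001 -0.001 -0.   ]
5 -0.07 0.1014 [-0.011 -0.043  0.057] [ 0.001 -0.001 -0.   ]
0 -0.071 0.09 [-0.011 -0.05   0.133] [ 0.001 -0.001 -0.   ]
```

View pics/s3.png

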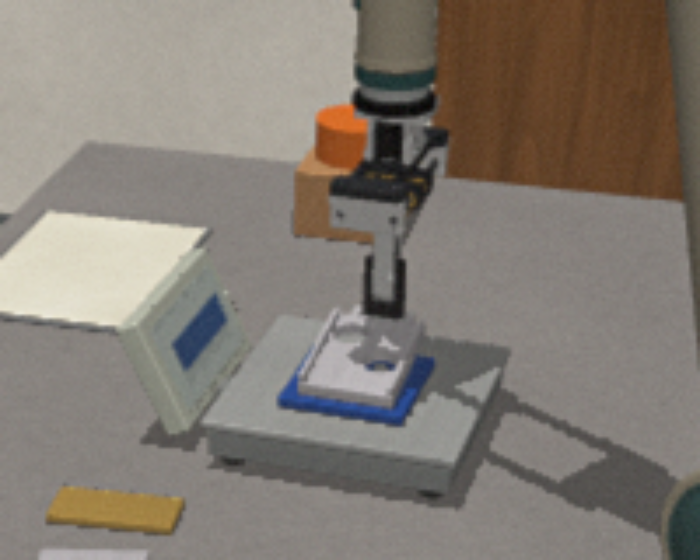

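The plate is rails up at a shallow tilt, with pins under the holes (one hole at crop (380,365)). Now I lower it the rest of the way.

>>> {"method": "step_arm", "body": {"motion": [[-0.01,-0.03,0.03,0,0,0,0],[-0.01,-0.05,0.07,0,0,0,0],[-0.01,-0.05,0.1,0,0,0,0],[-0.01,-0.05,0.13,0,0,0,0],[-0.01,-0.05,0.13,0,0,0,0]]}}

```text
t: 8.7
tcp_pos: [0.4746, -0.2422, 0.0925]
tcp_rot: [-3.142, -0.0, 3.082]
wrist_force: [0.3, -0.8, -1.3]
gripper_width: 0.012
gripper_force: 40.0
```

```bash
python3 - <<'E'
from h import *
np.set_printoptions(precision=4,suppress=True)
s=sensors.observe(); print(s['tcp_pos'],s['tcp_rot'],s['wrist_force'])
out=[]
for n,(a,b,c,e) in {"side":(100,220,270,430),"top":(140,300,430,590)}.items():
    p,d=imaging.capture(n); out.append(cv2.resize(p[a:b,c:e,::-1],(400,400*(b-a)//(e-c))))
    P,u,v=cloud(n,d); rgb=p[v,u].astype(int)
    m=(abs(P[:,0]-.479)<.05)&(P[:,1]>-.19)&(P[:,1]<-.105)&(abs(P[:,2]-.078)<.022)&(rgb[:,2]<rgb[:,0]+30)
    Q=P[m]; i=abs(Q[:,0]-.479)<.03
    A=np.c_[Q[i,:2],np.ones(i.sum())]; k=np.abs(Q[i,2]-np.median(Q[i,2]))<.008
    print(n,i.sum(),np.median(Q[i,2]),np.linalg.lstsq(A[k],Q[i,2][k],rcond=None)[0])
    for r in imaging.pinpoint(n,"plate_mid"):
        w=c2w(n,r["location"])
        if w[1]<0: print(r["conf"],w)
h=max(o.shape[0] for o in out)
cv2.imwrite("pics/f.png",np.hstack([np.pad(o,((0,h-o.shape[0]),(0,0),(0,0))) for o in out]))
E
```

```text
[ 0.4746 -0.2422  0.0925] [-3.1416 -0.0002  3.082 ] [ 0.3489 -0.7753 -1.3068]
side 260 0.07604227422137587 [ 0.0125 -0.033   0.0651]
0.93 [ 0.4837 -0.1687  0.0723]
top 964 0.0744508404007357 [ 0.0198 -0.0202  0.062 ]
0.94 [ 0.4776 -0.1717  0.0698]
```

View pics/f.png

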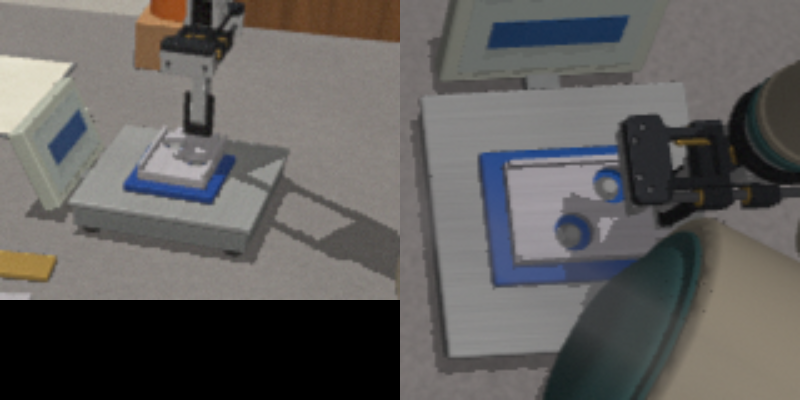

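Both pins show inside the holes, at (610,184) and (573,232) in the composite, and the plate is almost level. I lower the last 2 mm, then let go.

>>> {"method": "step_arm", "body": {"motion": [[0,0,0.01,0,0,0,0],[0,0,0.017,0,0,0,0],[0,0,0.017,0,0,0,0.1],[0,0,0.017,0,0,0,0.3],[0,0,0.017,0,0,0,0.5]]}}

```text
t: 9.4
tcp_pos: [0.4749, -0.242, 0.0906]
tcp_rot: [3.141, 0.0, 3.082]
wrist_force: [-0.6, 0.1, 0.7]
gripper_width: 0.0244
gripper_force: 0.0
```

>>> {"method": "step_arm", "body": {"motion": [[0,0,0,0,0,0,0.5],[0,0,0,0,0,0,0.5],[0,0,0,0,0,0,0.5],[0,0,0,0,0,0,0.5],[0,0,-0.05,0,0,0,0.5]]}}

```text
t: 9.9
tcp_pos: [0.474, -0.2416, 0.0973]
tcp_rot: [3.14, -0.002, 3.082]
wrist_force: [-0.3, -0.2, 0.0]
gripper_width: 0.0468
gripper_force: 0.0
```

>>> {"method": "step_arm", "body": {"motion": [[0,0,-0.2,0,0,0,0.5],[0,0,-0.4,0,0,0,0.5],[0,0,-0.6,0,0,0,0.5],[0,0,-0.8,0,0,0,0.5],[0,0,-0.98,0,0,0,0.5]]}}

```text
t: 10.4
tcp_pos: [0.4748, -0.2422, 0.2471]
tcp_rot: [-3.141, 0.001, 3.082]
wrist_force: [-0.2, -0.4, 0.3]
gripper_width: 0.0468
gripper_force: 0.0
```

>>> {"method": "step_arm", "body": {"motion": [[0,-0.2,0,0,0,0,0.5],[0,-0.4,0,0,0,0,0.5],[0,-0.6,0,0,0,0,0.5],[0,-0.8,0,0,0,0,0.5],[0,-0.8,0,0,0,0,0.5]]}}

```text
t: 10.9
tcp_pos: [0.4673, -0.3656, 0.2449]
tcp_rot: [-3.14, 0.0, 3.079]
wrist_force: [-1.2, 0.6, 0.2]
gripper_width: 0.0469
gripper_force: 0.0
```

```bash
python3 - <<'E'
from h import *
np.set_printoptions(precision=4,suppress=True)
s=sensors.observe(); print(s['t'],s['tcp_pos'],s['gripper_width'],s['wrist_force'])
out=[]
for n,(a,b,c,e) in {"side":(100,220,270,430),"top":(140,300,430,590)}.items():
    p,d=imaging.capture(n); out.append(cv2.resize(p[a:b,c:e,::-1],(400,400*(b-a)//(e-c))))
    P,u,v=cloud(n,d); rgb=p[v,u].astype(int)
    m=(abs(P[:,0]-.479)<.03)&(P[:,1]>-.22)&(P[:,1]<-.115)&(abs(P[:,2]-.074)<.008)&(rgb[:,2]<rgb[:,0]+30)
    Q=P[m]; A=np.c_[Q[:,:2],np.ones(len(Q))]
    print(n,len(Q),np.median(Q[:,2]),np.linalg.lstsq(A,Q[:,2],rcond=None)[0])
    for th in ("plate_mid","plate_grip_mid","spare_mid"):
      for r in imaging.pinpoint(n,th):
        w=c2w(n,r["location"])
        if w[1]<0 or th=="spare_mid": print(th,r["conf"],w)
h=max(o.shape[0] for o in out)
cv2.imwrite("pics/g.png",np.hstack([np.pad(o,((0,h-o.shape[0]),(0,0),(0,0))) for o in out]))
E
```

```text
10.9 [ 0.4673 -0.3656  0.2449] 0.046872695927295344 [-1.16    0.6289  0.1823]
side 255 0.07551796255940735 [0.0139 0.0086 0.07  ]
plate_mid 0.79 [ 0.4873 -0.1693  0.0703]
plate_grip_mid 0.59 [ 0.478  -0.2408  0.1086]
spare_mid 0.63 [0.6319 0.1935 0.0143]
top 1138 0.07371049464579496 [0.0012 0.0078 0.0743]
plate_mid 0.98 [ 0.4776 -0.1711  0.066 ]
plate_grip_mid 0.64 [ 0.4747 -0.2419  0.1072]
spare_mid 0.87 [0.6277 0.1915 0.0155]
```

View pics/g.png

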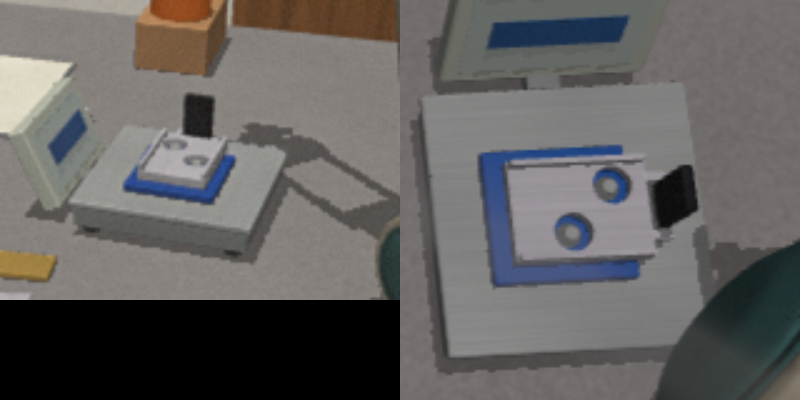

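The plate lies flat (face at z = 74 mm, tilt under 1°) with rails up. Both pins are in the holes at (612,186) and (573,232), the tab stands at the -y end, and the arm is clear.

```bash
python3 -c "
from cell import finish_job
print(finish_job())"
```

```text
the job is handed in; nothing more can be done
None
```

The two-hole aluminium plate lies flat on the blue pad, rails up, with both pins in its holes and the arm clear; the spare plate was left where it was, and I handed the job in at about 11 s of the 43 s allowed (no verdict was returned).

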